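Clear the ink spatula off the block chest and hold its lid on the closing side

ROBOT

A 6-joint arm with a two-finger parallel gripper is mounted at the origin on the work surface. World frame = base frame: x ahead of the robot, y to its left, z up, the work surface at z = 0. Lengths are in mm, angles in rad, forces in N, time in s.
With the tool pointing down it reaches from about 350 to 775 mm from the base axis. Payload 7.3 kg.
Tool frame: the origin (TCP) lies at the very end of the fingers, on their centre line; the grasp point (between the pads) lies 19 mm behind it; z points along the fingers, y is the line along which they close (so a half turn about z gives the same grasp; the last joint's range is limited). The gripper opens to 92 mm and grips with 3 to 60 N. Pads are 19 mm wide; open, the fingers measure 130 mm over their backs; the gripper's body (75 mm by 190 mm) begins 47 mm behind the grasp point.
Start: joints at [1.166, 0.342, 1.524, -0, 1.275, -0.146], TCP at [134.343, 507.54, 226.741] pointing down, gripper open.
Joint ranges: [-2.53, 2.53], [-0.77, 2.02], [0.04, 2.7], [-1, 4.14], [0.28, 2.66], [-3.11, 3.11]. Speed limits (rad/s): [2.57, 2.57, 3.14, 3.14, 3.14, 3.14].

INTERFACE

Orientations are given as [roll, pitch, yaw] about the fixed x, y, z axes, in that order (R = Rz(yaw) Ry(pitch) Rx(roll)).
In Python, from plant import get_obs, capture, close_job gives the robot as it stands. The module is installed in compiled form; this text tells all that it offers.
- The arm moves only by the shell command python3 -m handwheel 'ROWS'. ROWS is JSON, a list of rows, each a list of 3 entries, a list of its own where there are three numbers: the turn, a rotation vector about the tool's x, y, z in degrees, then the shift along the tool's x, y, z in m, then the opening, from 0 (shut) to 1 (fully open). A call has 1 to 12 rows; each row is the pose to reach, as a shift and turn from the pose commanded when the call began, along the tool's axes at that moment; what a row does not reach only later rows make up. A row lasts 1/10 s, in which the tool goes at most 50 mm and 8.59 degrees, less where a joint would pass 70% of its speed; a pose out of reach is approached as far as the arm can. A call with a gripper value outside its range is refused whole. The fingers move at their own pace and stop on an object; the grip force is fixed at half the most. Time passes only in rows, so rows that repeat a pose let the fingers close. It gives the time, the measured TCP pose, the force, the opening and the grip force at its end, in the units of the state.
- get_obs(): the state, without advancing time (a new reading comes with each control period).
- capture(name): name is "scene" or "top"; returns a dict with "image" (384x512x3 uint8, red, green, blue), "depth" (384x512 float32, mm along the optical axis (not along the pixel's ray), 0 where there is no reading), "fx", "fy", "cx", "cy" (pixels), "camera_from_world" (4x4, takes a point from world to camera coordinates). Camera axes: x right, y down, z forward; pixel columns grow to the right and rows downward; lengths in mm; the calibration is good to about 2 mm. A picture is of the moment at which its call begins.
- close_job(): hands the job in; it is judged then, once.
The state is a dict: "time": time; "joint_positions": joint angles; "dq": joint speeds; "tau": joint torques, N m; "tool_pos": TCP position; "tcp_rot": TCP orientation; "contact_force": force on the tool from outside, world axes, zero at the start; "moment": the same for the moment, N m; "grip_width": finger opening in mm; "finger_force": force on a finger pad.
Only numpy, scipy, OpenCV 4.12 (cv2) and the standard library are available. Lean on these libraries where they do the work, as an engineer would, in place of code of your own. Each camera call takes 0.05 s, during which the arm holds its last target. There are 200 camera calls.

TASK

The ink spatula has been left lying on the lid of the block chest: with the lid still shut, slide it blade first, fully home, into the slot of the tool block and let go of it. Then raise the chest lid by its bar handle past its balance point, bring it back to about ten degrees below that point, and finish still holding the handle there, so that I can lift a block out and the lid will close by itself when you let go. Leave the other things on the table where they are.

Things in the scene. Friction and masses are not known exactly. Their poses are not given: they have to be found in the camera images.
- spatula_grip (a point): Ink spatula, sizes in mm: dark wooden handle with steel butt cap, 100 long, 22 wide, 16 thick; flat steel blade 100 long, 46 wide, 3 thick, in the handle's mid-plane. 80 to 170 g, balances 7 ahead of this point. Lies flat on the shut chest lid. This point: centre of the handle, 8 above its underside; x axis points to the blade, z up. The blade begins (handle's end face) at x = +50 and ends at x = +150.
- tool_block: Tool block: pale wooden block fixed to the table, 105 mm deep (x), 120 wide, 64 high, four gouges standing up to 100 mm above its top near the rear. A level slot 66 wide and 12 high runs straight through it from front (-x side, towards the robot) to rear, its floor 30 mm above the table. Origin: centre of its underside.
- slot_mouth (a point): Centre of the front mouth of the tool block's slot, 36 mm above the table; x axis points into the slot, z up. The blade fits in, the handle is too thick: fully home, the handle's end face meets the block's front, so that the handle centre is at x = -50 mm; the blade stays lying in the slot, the handle sticking out.
- chest_hinge (a point): Block chest: brown wooden chest fixed to the table, 200 mm deep, 280 wide, 87 high, with a lid 200 x 280 x 16 on it (top 103 mm above the table when shut). This point: middle of the lid's hinge axis, at the chest's rear top edge, 91 mm above the table. Axes are the chest's: y along the hinge axis, x to the rear, z up. The lid's front edge is at x = -204 mm.
- lid_handle (a point): Middle of the lid's bar handle: round steel bar, 12 mm in diameter, 110 long along y, on two arms, 55 mm in front of the lid's front edge, level with the lid's mid-thickness. It turns with the lid, 259 mm from the hinge axis; when shut it is 95 mm above the table, 259 mm in front of the hinge. The round bar can turn between gripping fingers.
- lid (a joint): Lid angle in rad: 0 shut, growing as the front rises, stop at 1.45. The lid weighs 0.98 kg and is helped by two gas stays: about 3 N upwards at the handle lifts it from shut, less and less higher up. It balances at 0.97 rad (56 degrees): below that it falls shut by itself, above it the stays push it up to its stop. It is damped.
- spatula: The same ink spatula; origin at the underside of the handle, below its centre; x axis to the blade.
- ink_bowl: Bystander: steel ink bowl, 160 across, 65 high (mm). Origin: centre of its underside.
- baren: Bystander: round wooden rubbing pad with a knob, 112 across, 26 high (mm). Origin: centre of its underside.
- ink_brush: Bystander: brush 160 long, lying (mm). Origin: on its underside.
- glue_jar: Bystander: jar 60 across, 75 high (mm). Origin: centre of its underside.
Not all that is in view belongs to the job. Leave any blue look-alike of the spatula alone.

How it is judged (in metres and radians):
On the way, in this order (a step that is already met when the one before it is completed fails the run):
1. the spatula is home in the slot and let go of, the lid still shut (x of spatula_grip in the frame of slot_mouth above -0.065 m and y of spatula_grip in the frame of slot_mouth between -0.015 and 0.015 m and z of spatula_grip in the frame of slot_mouth between -0.014 and 0.01 m and angle between the x axis of spatula_grip and the x axis of slot_mouth, either way round below 0.2 rad and contact force between the fingers and spatula below 0.1 N and value of joint lid below 0.08 rad), for 0.3 s.
2. the lid is raised past its balance point with the fingers on it (value of joint lid above 1.02 rad and contact force between the fingers and lid above 0.3 N and x of spatula_grip in the frame of slot_mouth above -0.065 m and y of spatula_grip in the frame of slot_mouth between -0.015 and 0.015 m and z of spatula_grip in the frame of slot_mouth between -0.014 and 0.01 m and angle between the x axis of spatula_grip and the x axis of slot_mouth, either way round below 0.2 rad), for 0.2 s.
At the end, for the whole second after the job is handed in: Lid held still by the fingers at 0.66 to 0.93 rad (2 to 18 degrees below balance); spatula home in the slot, not touched: handle end within 15 mm of the block, in line within 0.2 rad (value of joint lid between 0.66 and 0.93 rad and velocity of joint lid between -0.08 and 0.08 rad/s and contact force between the fingers and lid above 0.3 N and contact force between the fingers and spatula below 0.1 N and x of spatula_grip in the frame of slot_mouth above -0.065 m and y of spatula_grip in the frame of slot_mouth between -0.015 and 0.015 m and z of spatula_grip in the frame of slot_mouth between -0.014 and 0.01 m and angle between the x axis of spatula_grip and the x axis of slot_mouth, either way round below 0.2 rad); the arm keeps its last pose, push and grip.
It fails at once if the lid is raised before the spatula is in the slot (value of joint lid above 0.12 rad and not (x of spatula_grip in the frame of slot_mouth above -0.065 m and y of spatula_grip in the frame of slot_mouth between -0.015 and 0.015 m and z of spatula_grip in the frame of slot_mouth between -0.014 and 0.01 m and angle between the x axis of spatula_grip and the x axis of slot_mouth, either way round below 0.2 rad)).
It fails at once if another thing on the table is moved more than 4 cm (distance of any of ink_bowl, baren, ink_brush, glue_jar from where it was at the start of the episode above 0.04 m).
It also fails if it takes over 72 s, if anything falls off the work surface, if the arm or the gripper's body presses on something with over 40 N, if the wrist force passes 120 N, or if a joint passes its speed limit or range.

## Working session

There is one attempt and no reset: what is moved stays moved. The work goes in short steps, Python scripts to look and compute and a shell command to move; the robot and the scene stay as the last step left them, time stands still between calls to the robot, and variables do not carry over. Pictures are saved under pics/ and viewed, at most 10 in all, crops included, and the job is handed in when it is done.

```bash
mkdir -p pics
cat > h.py <<'E'
import numpy as np, cv2
from plant import get_obs, capture, close_job
from scipy.spatial.transform import Rotation as R
def snap(n):
    c=capture(n); np.save(f'{n}.npy',c,allow_pickle=True); return c
def load(n): return np.load(f'{n}.npy',allow_pickle=True).item()
def world(c,u,v,z=None,d=None):
    """pixel->world using depth (3x3 median), or plane z"""
    T=np.linalg.inv(c['camera_from_world']); ray=np.array([(u-c['cx'])/c['fx'],(v-c['cy'])/c['fy'],1.])
    if z is not None:
        r=T[:3,:3]@ray; return T[:3,3]+r*(z-T[2,3])/r[2]
    if d is None:
        p=c['depth'][int(round(v))-1:int(round(v))+2,int(round(u))-1:int(round(u))+2]; d=np.median(p[p>0])
    return T[:3,:3]@(ray*d)+T[:3,3]
def cloud(c):
    v,u=np.mgrid[:384,:512]; d=c['depth']; T=np.linalg.inv(c['camera_from_world'])
    P=np.stack([(u-c['cx'])/c['fx']*d,(v-c['cy'])/c['fy']*d,d],-1)
    return P@T[:3,:3].T+T[:3,3]
def rows_to(pos,rot):
    """shift (m, tool axes) and rotvec (deg) from current pose"""
    o=get_obs(); A=R.from_euler('xyz',o['tcp_rot']); 
    return (A.inv()*R.from_matrix(rot)).as_rotvec(degrees=True).round(1), (A.inv().apply(np.array(pos)-o['tool_pos'])/1000).round(4)
E
python3 - <<'E'
from h import *
for n in('top','scene'):
    c=snap(n); cv2.imwrite(f'pics/{n}0.png',cv2.resize(c['image'][:,:,::-1],(800,600),interpolation=cv2.INTER_CUBIC))
print(get_obs())
E
```

```text
{'time': 0.1, 'joint_positions': array([ 1.16602447e+00,  3.42636303e-01,  1.52490807e+00,  4.01215666e-06,
        1.27540129e+00, -1.45993518e-01]), 'dq': array([-0.00029493, -0.00126285, -0.00256346,  0.00070223, -0.00018833,
       -0.00036303]), 'tau': array([ 1.25559502e-03, -4.32011926e+01, -2.44689399e+01,  7.18355994e-02,
        5.26324112e-02, -4.84924237e-05]), 'tool_pos': array([134.17909314, 507.19403471, 226.12783791]), 'tcp_rot': array([-3.14025460e+00, -2.00624731e-04,  2.88281301e+00]), 'contact_force': array([-0.45158036,  0.50723737, -0.19820293]), 'moment': array([ 0.0336688 , -0.04530611,  0.03919026]), 'finger_force': 0.0, 'grip_width': 92.1851119686902}
```

View pics/top0.png

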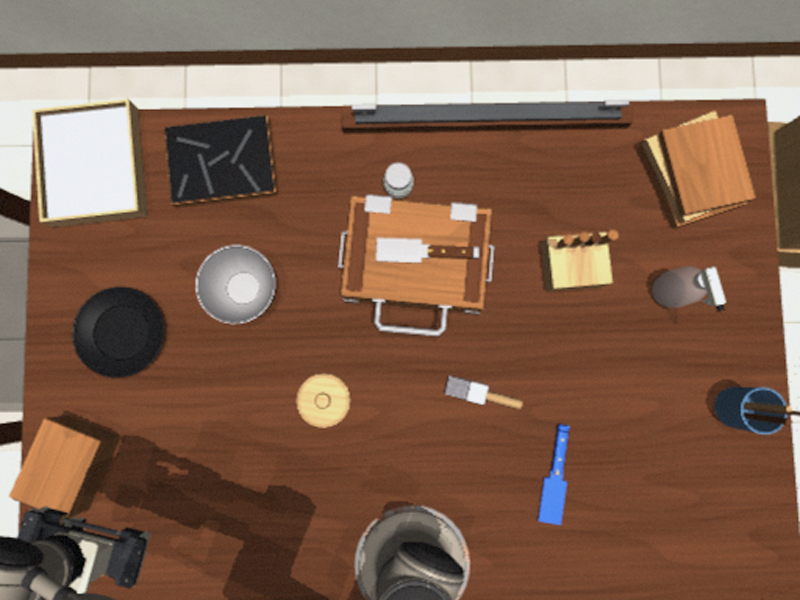

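View pics/scene0.png

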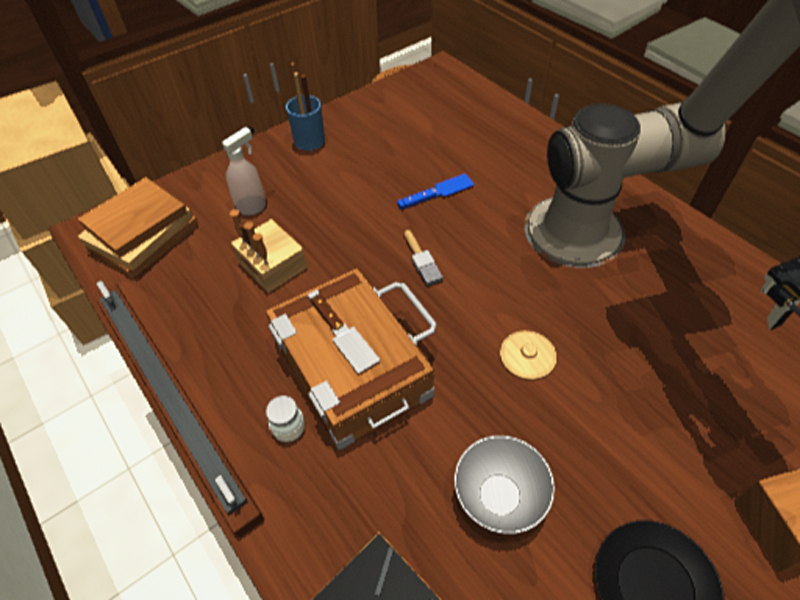

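The top view shows the chest with the spatula on its lid at (430,250), blade to the left. The tool block is at (578,262), the lid bar at (410,330), the blue decoy at (556,475), and the brush, baren, bowl and jar stand around them. Next I'll take an enlarged crop and some depth data.

Run:
```python
from h import *
c=load('top'); 
cv2.imwrite('pics/topcrop.png',cv2.resize(c['image'][115:225,210:400,::-1],(760,440),interpolation=cv2.INTER_CUBIC))
print(c['fx'],np.linalg.inv(c['camera_from_world']).round(3))
P=cloud(c)
for n,(u0,u1,v0,v1),(z0,z1) in [('lid',(215,320,120,200),(95,112)),('handle',(275,310,150,175),(112,128)),('blade',(235,275,145,175),(107.5,118)),('bar',(235,290,195,220),(85,110)),('block',(340,400,140,190),(55,70))]:
    q=P[v0:v1,u0:u1].reshape(-1,3); q=q[(q[:,2]>z0)&(q[:,2]<z1)]
    r=cv2.minAreaRect(q[:,:2].astype(np.float32)); print(n,len(q),r,np.median(q,0).round(1))
```

```text
401.98256849041775 [[-2.20000e-02 -9.95000e-01  9.60000e-02  3.97587e+02]
 [-1.00000e+00  2.10000e-02 -1.20000e-02  1.00970e+01]
 [ 1.00000e-02 -9.60000e-02 -9.95000e-01  1.32076e+03]
 [ 0.00000e+00  0.00000e+00  0.00000e+00  1.00000e+00]]
lid 5425 ((614.5164184570312, -17.87738037109375), (279.91802978515625, 230.31919860839844), 83.4805679321289) [616.8 -16.8 103.6]
handle 224 ((619.0885620117188, -91.72715759277344), (91.56665802001953, 22.065208435058594), 86.80616760253906) [618.1 -91.7 118.8]
blade 485 ((623.6968994140625, 16.457138061523438), (81.07388305664062, 122.8812484741211), 4.583301067352295) [624.1  11.6 112.4]
bar 279 ((489.2027587890625, -10.3614501953125), (152.765625, 61.36237335205078), 87.59368896484375) [473.6 -12.8  99.8]
block 1051 ((606.0811767578125, -351.13348388671875), (105.46414184570312, 123.04381561279297), 3.588733673095703) [ 597.7 -347.5   64. ]
```

View pics/topcrop.png

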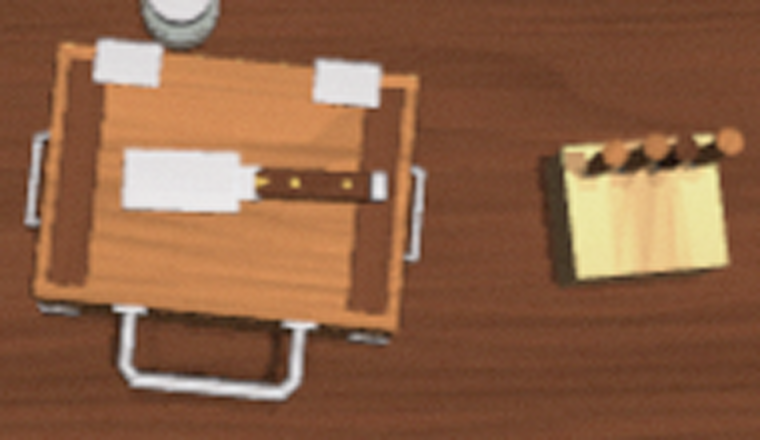

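The crop shows:
- Spatula: blade end at crop (123,180), butt at (387,186).
- Lid corners: (60,45), (418,76), (397,330), (35,296).
- Bar: (130,381) to (285,394).
- Block top: (577,280), (729,266), (712,137), (563,147).

Run:
```python
from h import *
c=load('top')
w=lambda x,y,z: world(c,210+(x+.5)/4-.5,115+(y+.5)/4-.5,z=z)[:2]
def ang(a,b): return np.degrees(np.arctan2(*(b-a)[::-1])).round(2)
a,b=w(387,186,119),w(123,180,112.5); u=(b-a)/np.linalg.norm(b-a)
print('spat',a,b,np.linalg.norm(b-a),ang(a,b),'grip from butt',a+50*u,'from tip',b-150*u)
L=[w(*p,103) for p in((60,45),(418,76),(397,330),(35,296))]
print('lid',L,'ctr',sum(L)/4,'yaws',ang(L[1],L[0])-90,ang(L[2],L[3])-90,ang(L[3],L[0]),ang(L[2],L[1]))
a,b=w(285,394,97),w(130,381,97); print('bar',a,b,(a+b)/2,ang(a,b)-90)
B=[w(*p,64) for p in((577,280),(729,266),(712,137),(563,147))]
print('block',B,'ctr',sum(B)/4,'frontmid',(B[0]+B[1])/2,'yaws',ang(B[1],B[0])-90,ang(B[0],B[3]),ang(B[1],B[2]))
P=cloud(load('scene'));
# block & lid tops from scene depth (2nd view)
for n,lo,hi in(('block',(520,-430,58),(680,-270,70)),('handle',(590,-150,114),(650,-35,126)),('bar',(430,-90,88),(490,70,106))):
    q=P[((P>lo)&(P<hi)).all(-1)]; r=cv2.minAreaRect(q[:,:2].astype(np.float32)); print(n,len(q),r)
```

```text
spat [ 617.04312132 -141.41032896] [626.90915216  58.77297736] 200.42628243682302 87.18 grip from butt [619.50438307 -91.47094379] from tip [619.52536692 -91.04517813]
lid [array([735.46658099, 106.04987047]), array([ 705.64306062, -170.23803669]), array([ 508.74908278, -147.42974111]), array([540.55160997, 127.62462273])] ctr [622.60258359 -20.99832115] yaws -6.159999999999997 -6.599999999999994 -6.32 -6.61
bar [462.14245717 -61.16128758] [474.58275679  56.68398816] [468.36260698  -2.23864971] -6.030000000000001
block [array([ 548.93136546, -295.99814973]), array([ 557.5760997 , -416.92817049]), array([ 661.40032374, -408.8391699 ]), array([ 655.6820557 , -289.52122254])] ctr [ 605.89746115 -352.82167816] frontmid [ 553.25373258 -356.46316011] yaws 4.090000000000003 3.47 4.45
block 693 ((608.2254638671875, -351.408935546875), (106.37947082519531, 125.57032012939453), 4.053118705749512)
handle 214 ((621.7277221679688, -88.87715148925781), (102.80657196044922, 23.688709259033203), 86.02405548095703)
bar 169 ((474.48638916015625, -4.498451232910156), (28.04496955871582, 135.90696716308594), 0.07606315612792969)
```

```bash
cat >> h.py <<'E'
def rot(yaw,tilt=0):
    """tool down, tool x at yaw(deg); tilt>0: tool z swings toward chest +x (about tool x)"""
    return (R.from_euler('z',yaw,degrees=True)*R.from_euler('x',180+tilt,degrees=True)).as_matrix()
E
python3 - <<'E'
from h import *
print(rows_to((620.3,-90.5,200),rot(87)))
E
```

```text
(array([-0.1,  0. , 78.2]), array([-0.6229, -0.4534,  0.0266]))
```

```bash
python3 -m handwheel '[[[0,0,78],[-0.623,-0.453,0.026],0.6],[[0,0,78],[-0.623,-0.453,0.026],0.6],[[0,0,78],[-0.623,-0.453,0.026],0.6],[[0,0,78],[-0.623,-0.453,0.026],0.6],[[0,0,78],[-0.623,-0.453,0.026],0.6],[[0,0,78],[-0.623,-0.453,0.026],0.6],[[0,0,78],[-0.623,-0.453,0.026],0.6],[[0,0,78],[-0.623,-0.453,0.026],0.6],[[0,0,78],[-0.623,-0.453,0.026],0.6],[[0,0,78],[-0.623,-0.453,0.026],0.6],[[0,0,78],[-0.623,-0.453,0.026],0.6],[[0,0,78],[-0.623,-0.453,0.026],0.6]]'; python3 -c "
from h import *
print(rows_to((620.3,-90.5,200),rot(87)),get_obs()['joint_positions'])"
```

```text
time: 1.3
tool_pos: [513.8, 40.6, 206.2]
tcp_rot: [-3.141, -0.0, 1.521]
contact_force: [0.9, 1.7, -0.3]
grip_width: 55.2
finger_force: 0.0
(array([-0. , -0. ,  0.1]), array([-0.1256,  0.1129,  0.0061])) [-7.01584058e-02  3.42448397e-01  1.58311476e+00  2.56521453e-04
  1.21647529e+00 -2.04620003e-02]
```

```bash
python3 -m handwheel '[[[0,0,0],[0,0,0],0.6]]'; python3 -c "
from h import *
print(rows_to((620.3,-90.5,200),rot(87)))"
```

```text
time: 1.4
tool_pos: [515.8, 37.9, 205.5]
tcp_rot: [3.141, 0.001, 1.516]
contact_force: [0.7, 0.4, -0.1]
grip_width: 54.9
finger_force: 0.0
(array([ 0. ,  0.1, -0.1]), array([-0.1225,  0.1114,  0.0057]))
```

```bash
python3 -m handwheel '[[[0,0,0],[-0.1225,0.111,0.005],0.6],[[0,0,0],[-0.1225,0.111,0.005],0.6],[[0,0,0],[-0.1225,0.111,0.005],0.6],[[0,0,0],[-0.1225,0.111,0.005],0.6],[[0,0,0],[-0.1225,0.111,0.005],0.6],[[0,0,0],[-0.1225,0.111,0.06],0.6],[[0,0,0],[-0.1225,0.111,0.06],0.6],[[0,0,0],[-0.1225,0.111,0.06],0.6]]'
python3 - <<'E'
from h import *
print(rows_to((620.3,-90.5,106),rot(87)))
for n,s in(('top',(120,205,230,345)),('scene',(160,260,160,290))):
    c=snap(n); v0,v1,u0,u1=s; cv2.imwrite(f'pics/{n}1.png',cv2.resize(c['image'][v0:v1,u0:u1,::-1],None,fx=5,fy=5,interpolation=cv2.INTER_CUBIC))
a=cv2.imread('pics/top1.png');b=cv2.imread('pics/scene1.png')
h=max(a.shape[1],b.shape[1]); f=lambda i: cv2.copyMakeBorder(i,0,0,0,h-i.shape[1],0)
m=np.vstack([f(a),f(b)]); cv2.imwrite('pics/both1.png',cv2.resize(m,None,fx=.64,fy=.64,interpolation=cv2.INTER_AREA))
E
```

```text
time: 2.2
tool_pos: [616.2, -83.8, 145.6]
tcp_rot: [-3.137, -0.001, 1.523]
contact_force: [-0.5, 0.1, 0.7]
grip_width: 55.3
finger_force: 0.0
(array([-0.2, -0.1,  0.2]), array([-0.0066,  0.0046,  0.0395]))
```

View pics/both1.png

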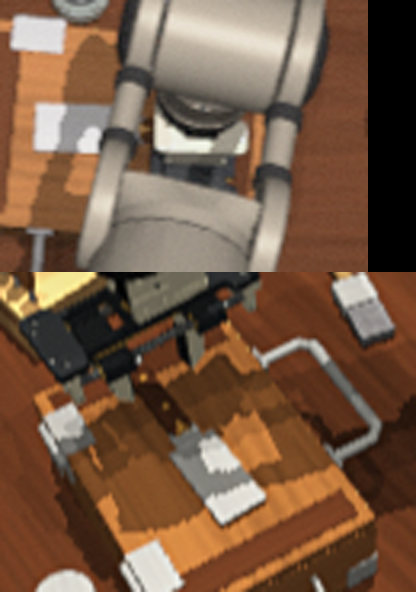

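Upper half: the arm hides the handle from above. Lower half (scene view): the open fingers, near (120,380) and (190,345), straddle the dark handle at (165,405).

```bash
python3 -m handwheel '[[[0,0,0],[0,0,0.02],0.6],[[0,0,0],[0,0,0.039],0.6],[[0,0,0],[0,0,0.039],0.6],[[0,0,0],[0,0,0.039],0.6],[[0,0,0],[0,0,0.039],0.6]]'; python3 -c "
from h import *
print(rows_to((620.3,-90.5,106),rot(87)))"
```

```text
time: 2.8
tool_pos: [618.8, -85.4, 109.6]
tcp_rot: [3.138, 0.001, 1.522]
contact_force: [0.1, 0.5, 0.4]
grip_width: 55.2
finger_force: 0.0
(array([0.2, 0. , 0.2]), array([-0.005 ,  0.0017,  0.0036]))
```

```bash
python3 -m handwheel '[[[0,0,0],[-0.005,0.002,0.0035],0.6],[[0,0,0],[-0.005,0.002,0.0035],0.6],[[0,0,0],[-0.005,0.002,0.0035],0],[[0,0,0],[-0.005,0.002,0.0035],0],[[0,0,0],[-0.005,0.002,0.0035],0],[[0,0,0],[-0.005,0.002,0.0035],0],[[0,0,0],[-0.005,0.002,0.0035],0]]'
```

```text
time: 3.5
tool_pos: [619.6, -90.3, 104.0]
tcp_rot: [3.141, -0.0, 1.521]
contact_force: [0.4, -0.1, -0.3]
grip_width: 22.2
finger_force: 30.0
```

```bash
python3 -m handwheel '[[[0,0,0],[0,0,-0.02],0],[[0,0,0],[0,0,-0.05],0],[[0,0,0],[0,0,-0.09],0],[[0,0,0],[0,0,-0.09],0]]'; python3 -c "
from h import *
print(rows_to((374.5,-368.3,190),rot(4)))"
```

```text
time: 3.9
tool_pos: [622.2, -91.0, 199.9]
tcp_rot: [3.131, 0.002, 1.522]
contact_force: [1.4, -0.5, -0.0]
grip_width: 22.0
finger_force: 30.0
(array([ 0.6, -0.3, 83.2]), array([-0.2891, -0.2338,  0.0081]))
```

```bash
python3 -m handwheel '[[[0,0,83],[-0.289,-0.234,0],0],[[0,0,83],[-0.289,-0.234,0],0],[[0,0,83],[-0.289,-0.234,0],0],[[0,0,83],[-0.289,-0.234,0],0],[[0,0,83],[-0.289,-0.234,0],0],[[0,0,83],[-0.289,-0.234,0],0],[[0,0,83],[-0.289,-0.234,0],0],[[0,0,83],[-0.289,-0.234,0],0],[[0,0,83],[-0.289,-0.234,0],0],[[0,0,83],[-0.289,-0.234,0],0],[[0,0,83],[-0.289,-0.234,0],0],[[0,0,83],[-0.289,-0.234,0],0]]'; python3 -c "
from h import *
print(rows_to((374.5,-368.3,29),rot(4)),get_obs()['joint_positions'])"
```

```text
time: 5.1
tool_pos: [371.4, -367.2, 193.5]
tcp_rot: [-3.141, 0.0, 0.076]
contact_force: [-0.0, -0.5, -0.1]
grip_width: 21.6
finger_force: 30.0
(array([-0. ,  0. ,  0.3]), array([0.0031, 0.0014, 0.1645])) [-9.26579862e-01  3.66993201e-01  1.58338243e+00  5.96150969e-05
  1.19210686e+00  5.68450755e-01]
```

Descend, then check how the blade lines up.

```bash
python3 -m handwheel '[[[0,0,0.3],[0.003,0.0015,0.05],0],[[0,0,0.3],[0.003,0.0015,0.1],0],[[0,0,0.3],[0.003,0.0015,0.15],0],[[0,0,0.3],[0.003,0.0015,0.1645],0],[[0,0,0.3],[0.003,0.0015,0.1645],0],[[0,0,0.3],[0.003,0.0015,0.1645],0],[[0,0,0.3],[0.003,0.0015,0.1645],0]]'
python3 - <<'E'
from h import *
print(rows_to((374.5,-368.3,29),rot(4)))
c=snap('top'); cv2.imwrite('pics/top2.png',cv2.resize(c['image'][140:250,310:420,::-1],None,fx=5,fy=5,interpolation=cv2.INTER_CUBIC))
c=snap('scene'); cv2.imwrite('pics/sc2.png',cv2.resize(c['image'][90:220,130:320,::-1],None,fx=4,fy=4,interpolation=cv2.INTER_CUBIC))
E
```

```text
time: 5.8
tool_pos: [375.5, -369.7, 31.0]
tcp_rot: [3.139, -0.002, 0.069]
contact_force: [-0.0, -0.3, -1.0]
grip_width: 21.6
finger_force: 30.0
(array([ 0.1, -0.1, -0.1]), array([-0.0009, -0.0015,  0.002 ]))
```

View pics/top2.png

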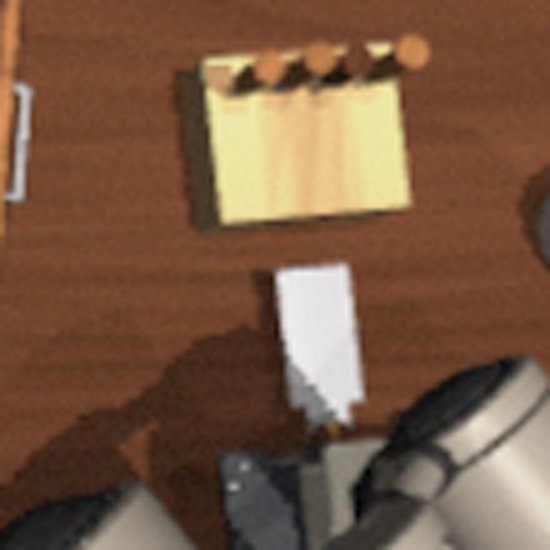

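View pics/sc2.png

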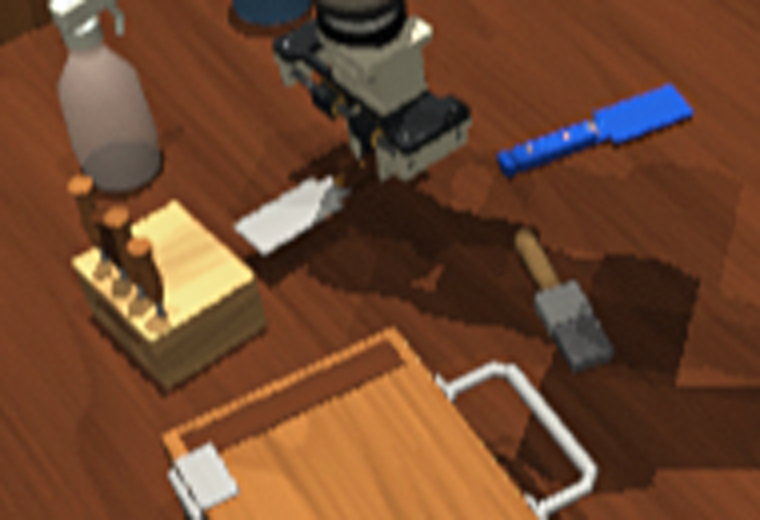

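The blade is clear of the mouth: tip edge at crop (275,268)–(348,264), left side to (288,375), right side to (364,403), block front edge (221,225)–(411,206).

Run:
```python
from h import *
c=load('top')
w=lambda x,y,z: world(c,310+(x+.5)/5-.5,140+(y+.5)/5-.5,z=z)[:2]
def ang(a,b): return np.degrees(np.arctan2(*(b-a)[::-1])).round(2)
a,b,l,r=w(275,268,37),w(348,264,37),w(288,375,37),w(364,403,37)
print('tip',(a+b)/2,'yaw',ang(l,a),ang(r,b),ang(b,a)-90)
B=[w(*p,64) for p in((221,225),(411,206),(394,45),(203,60))]; d=R.from_euler('z',4,degrees=True).apply([1,0,0])[:2]
print('ctr',sum(B)/4,'mouth',(B[0]+B[1])/2,'yaws',ang(B[1],B[0])-90,ang(B[0],B[3]),ang(B[1],B[2]))
m=sum(B)/4-52.5*d; n=np.array([-d[1],d[0]]); t=(a+b)/2-m
print('mouth',m,'tip in mouth frame',t@d,t@n)
for nm in('top','scene'):
    P=cloud(load(nm)); q=P[((P>(440,-390,20))&(P<(525,-330,60))).all(-1)]
    print(nm,len(q),np.median(q[:,2]), np.linalg.lstsq(np.c_[q[:,:2]-[480,-362],np.ones(len(q))],q[:,2],rcond=None)[0], 'table',np.median(P[((P>(430,-260,-10))&(P<(530,-220,10))).all(-1)][:,2]))
    q=P[((P>(565,-390,58))&(P<(620,-320,70))).all(-1)]; print('blocktop',np.median(q[:,2]))
print(get_obs()['tool_pos'])
```

```text
tip [ 524.47612452 -359.57953774] yaw 4.26 3.7 1.9399999999999977
ctr [ 606.20999529 -353.20117374] mouth [ 553.8161499  -356.25478142] yaws 4.540000000000006 3.69 2.97
mouth [ 553.83788265 -356.86338862] tip in mouth frame -29.479703354167572 -0.661360008258992
top 374 39.11468467109614 [7.31594619e-03 9.08355615e-03 3.92306438e+01] table 0.06187418714944215
blocktop 64.3815562919392
scene 227 39.96419315609808 [3.83200744e-03 9.12851656e-03 3.97899065e+01] table 0.775913303726611
blocktop 64.52105491233544
[ 375.3757226  -369.56840179   30.98471946]
```

```bash
python3 -m handwheel '[[[0,0,0],[0,0,0.002],0],[[0,0,0],[0.01,0,0.002],0],[[0,0,0],[0.02,0,0.002],0],[[0,0,0],[0.03,0,0.002],0],[[0,0,0],[0.04,0,0.002],0],[[0,0,0],[0.05,0,0.002],0],[[0,0,0],[0.05,0,0.002],0]]'; python3 -m handwheel '[[[0,0,0],[0.015,0,0],0],[[0,0,0],[0.03,0,0],0],[[0,0,0],[0.045,0,0],0],[[0,0,0],[0.06,0,0],0],[[0,0,0],[0.07,0,0],0],[[0,0,0],[0.07,0,0],0],[[0,0,0],[0.07,0,0],0]]';  python3 -c "
from h import *
print(rows_to((503.8,-359.1,29),rot(4)))"
```

```text
time: 6.6
tool_pos: [426.1, -365.2, 27.4]
tcp_rot: [3.141, -0.001, 0.069]
contact_force: [-0.9, -0.6, -1.1]
grip_width: 21.6
finger_force: 30.0
time: 7.3
tool_pos: [493.8, -360.5, 27.2]
tcp_rot: [-3.141, 0.001, 0.068]
contact_force: [-0.3, 0.6, -0.8]
grip_width: 21.7
finger_force: 30.0
(array([-0. ,  0. , -0.1]), array([ 0.01  , -0.0007, -0.0019]))
```

```bash
python3 -m handwheel '[[[0,0,0],[0.004,0,0],0],[[0,0,0],[0.007,0,0.001],0],[[0,0,0],[0.007,0,0.002],0],[[0,0,0],[0.007,0,0.002],0]]'; python3 -m handwheel '[[[0,0,0],[0.0015,0,0],0],[[0,0,0],[0.003,0,0],0],[[0,0,0],[0.003,0,0],0]]'
```

```text
time: 7.7
tool_pos: [501.2, -360.1, 25.2]
tcp_rot: [-3.141, 0.0, 0.068]
contact_force: [0.4, 0.5, -1.9]
grip_width: 21.7
finger_force: 30.0
time: 8.0
tool_pos: [504.6, -360.0, 25.5]
tcp_rot: [3.142, -0.0, 0.068]
contact_force: [-0.1, 0.1, -0.7]
grip_width: 22.0
finger_force: 30.0
```

```bash
python3 -m handwheel '[[[0,0,0],[0.001,0,0],0],[[0,0,0],[0.002,0,0],0],[[0,0,0],[0.002,0,0],0]]';  python3 -m handwheel '[[[0,0,0],[0.001,0,0],0],[[0,0,0],[0.002,0,0],0],[[0,0,0],[0.002,0,0],0]]'
```

```text
time: 8.3
tool_pos: [506.5, -359.9, 25.5]
tcp_rot: [3.142, -0.0, 0.068]
contact_force: [0.0, 0.7, -0.8]
grip_width: 21.3
finger_force: 30.0
time: 8.6
tool_pos: [506.7, -359.8, 25.3]
tcp_rot: [-3.141, 0.003, 0.068]
contact_force: [-7.3, -1.2, 2.2]
grip_width: 21.7
finger_force: 30.0
```

Contact with the block's front, so the blade is home. Release and lift.

```bash
python3 -m handwheel '[[[0,0,0],[-0.002,0,0],0],[[0,0,0],[-0.002,0,0],0],[[0,0,0],[-0.002,0,0],0.5],[[0,0,0],[-0.002,0,0],0.5],[[0,0,0],[-0.002,0,0],0.5],[[0,0,0],[-0.002,0,0],0.5],[[0,0,0],[-0.002,0,-0.02],0.5],[[0,0,0],[-0.002,0,-0.06],0.5],[[0,0,0],[-0.002,0,-0.11],0.5],[[0,0,0],[-0.002,0,-0.16],0.5],[[0,0,0],[-0.002,0,-0.18],0.5]]'; python3 -c "
from h import *
print(rows_to((420,-3,250),rot(83.6,0)))
print(rows_to((468.5,-3,160),rot(83.6,0)), get_obs()['joint_positions'])"
```

```text
time: 9.7
tool_pos: [507.9, -361.1, 211.4]
tcp_rot: [3.135, -0.006, 0.068]
contact_force: [1.1, -0.0, 0.3]
grip_width: 45.7
finger_force: 0.0
(array([  0.5,  -0. , -79.7]), array([-0.0632, -0.363 , -0.0412]))
(array([  0.5,  -0. , -79.7]), array([-0.0154, -0.3602,  0.0491])) [-7.41078949e-01  5.30240427e-01  1.26582415e+00  2.06475783e-04
  1.33672109e+00  7.61978994e-01]
```

```bash
python3 -m handwheel '[[[0,0,-79.7],[-0.015,-0.36,0],0.45],[[0,0,-79.7],[-0.015,-0.36,0],0.45],[[0,0,-79.7],[-0.015,-0.36,0],0.45],[[0,0,-79.7],[-0.015,-0.36,0],0.45],[[0,0,-79.7],[-0.015,-0.36,0],0.45],[[0,0,-79.7],[-0.015,-0.36,0],0.45],[[0,0,-79.7],[-0.015,-0.36,0],0.45],[[0,0,-79.7],[-0.015,-0.36,0],0.45],[[0,0,-79.7],[-0.015,-0.36,0],0.45],[[0,0,-79.7],[-0.015,-0.36,0],0.45],[[0,0,-79.7],[-0.015,-0.36,0],0.45],[[0,0,-79.7],[-0.015,-0.36,0],0.45]]'
python3 - <<'E'
from h import *
print(rows_to((468.5,-3,150),rot(83.6,-15)), get_obs()['joint_positions'])
c=snap('top'); cv2.imwrite('pics/top3.png',cv2.resize(c['image'][140:250,310:420,::-1],None,fx=5,fy=5,interpolation=cv2.INTER_CUBIC))
for nm in('top','scene'):
    P=cloud(snap(nm)); q=P[((P>(450,-385,18))&(P<(545,-335,60))).all(-1)]
    print(nm,len(q),np.median(q,0),cv2.minAreaRect(q[:,:2].astype(np.float32)))
E
```

```text
time: 10.9
tool_pos: [467.1, -1.7, 205.5]
tcp_rot: [3.141, -0.0, 1.457]
contact_force: [0.0, -0.7, -0.4]
grip_width: 41.4
finger_force: 0.0
(array([-15. ,   0. ,  -0.1]), array([-0.0011,  0.0015,  0.0555])) [-1.68075594e-01  2.56104342e-01  1.70962309e+00  1.28820568e-04
  1.17564545e+00 -5.44654195e-02]
top 211 [ 498.69131192 -355.53508755   33.52566725] ((499.2572021484375, -356.5050964355469), (92.17308044433594, 23.397367477416992), 4.169613838195801)
scene 149 [ 501.23138173 -353.33760422   32.59347431] ((500.69305419921875, -357.6212158203125), (88.26443481445312, 23.956378936767578), 4.583625316619873)
```

View pics/top3.png

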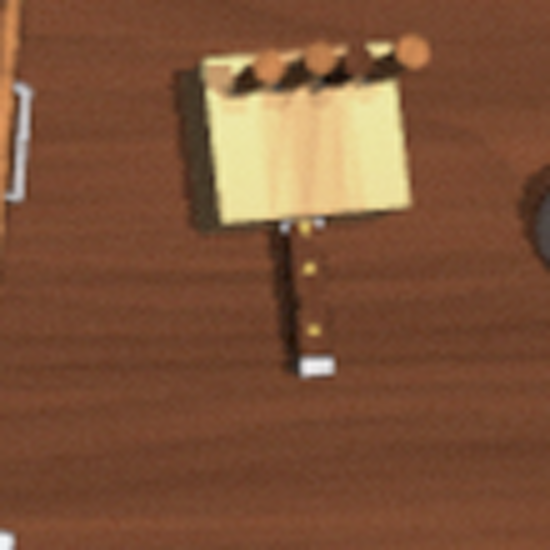

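The spatula sits in the slot. Its butt end is at crop (317,375), its handle starts by the front face at about y=228, and it is in line with the block. I'll check its depth in numbers.

Run:
```python
from h import *
c=load('top')
w=lambda x,y,z: world(c,310+(x+.5)/5-.5,140+(y+.5)/5-.5,z=z)[:2]
d=np.array([np.cos(.07),np.sin(.07)]); n=np.array([-d[1],d[0]]); m=np.array([553.9,-356.3])
for p in((317,375,30),(317,357,38),(304,230,38)): q=w(*p)-m; print(q@d,q@n)
```

```text
-99.48194956124662 1.5284656271871881
-88.21445736361939 2.4875089653562896
-6.0420841682487065 1.161217485185619
```

```bash
python3 - <<'E'
from h import *
for nm in('top','scene'):
    P=cloud(load(nm)); q=P[((P>(465,-368,15))&(P<(540,-350,60))).all(-1)]
    print(nm,len(q),np.linalg.lstsq(np.c_[q[:,:1]-503.8,np.ones(len(q))],q[:,2],rcond=None)[0])
print(rows_to((468.5,-3,77),rot(83.6)))
E
python3 -m handwheel '[[[0,0,0],[0,0,0.04],0.4],[[0,0,0],[0,0,0.08],0.4],[[0,0,0],[0,0,0.115],0.4],[[0,0,0],[0,0,0.129],0.4],[[0,0,0],[0,0,0.129],0.4],[[0,0,0],[0,0,0.129],0.4],[[0,0,0],[0,0,0.129],0.4]]'
```

```text
top 123 [ 0.09846706 34.48745837]
scene 86 [ 0.14502012 33.76552104]
(array([ 0. , -0. , -0.1]), array([-0.001 ,  0.0015,  0.1285]))
time: 11.75
tool_pos: [468.0, -1.9, 77.6]
tcp_rot: [3.139, 0.0, 1.458]
contact_force: [0.4, 0.0, -0.4]
grip_width: 36.7
finger_force: 0.0
```

```bash
python3 -m handwheel '[[[0,0,0],[0,0,0],0],[[0,0,0],[0,0,0],0],[[0,0,0],[0,0,0],0],[[0,0,0],[0,0,0],0],[[0,0,0],[0,0,0],0]]'
python3 - <<'E'
from h import *
o=get_obs(); print(rows_to(o['tool_pos'],rot(83.6)))
A=R.from_euler('xyz',o['tcp_rot']); x=np.array([.9938,-.1115,0]); z=np.array([0,0,1])
g=o['tool_pos']+A.apply([0,0,-19]); print(g)
f=lambda th,ti:(259*(1-np.cos(th))*x+259*np.sin(th)*z, rot(83.6,-ti))
for th,ti in zip(np.arange(.1,1.15,.1).tolist()+[.8],list(np.arange(5,60,5).clip(0,45))+[40]):
    d,M=f(th,ti); T=g+d+M@[0,0,19]
    print(round(th,2),ti,rows_to(T,M))
E
```

```text
time: 12.25
tool_pos: [469.6, -2.0, 77.2]
tcp_rot: [3.136, -0.0, 1.458]
contact_force: [6.9, -0.0, -3.3]
grip_width: 11.2
finger_force: 30.0
(array([ 0.3, -0. , -0. ]), array([0., 0., 0.]))
[469.5234203   -2.00471585  96.19273365]
0.1 5 (array([-4.7, -0. , -0. ]), array([ 0.    ,  0.003 , -0.0259]))
0.2 10 (array([-9.7, -0. , -0. ]), array([ 0.    ,  0.0087, -0.0517]))
0.3 15 (array([-14.7,   0. ,  -0. ]), array([ 0.    ,  0.0168, -0.0771]))
0.4 20 (array([-19.7,   0. ,  -0. ]), array([ 0.    ,  0.0274, -0.1018]))
0.5 25 (array([-24.7,   0. ,  -0. ]), array([ 0.    ,  0.0404, -0.1257]))
0.6 30 (array([-29.7,   0. ,  -0. ]), array([ 1.000e-04,  5.550e-02, -1.485e-01]))
0.7 35 (array([-34.7,   0. ,  -0. ]), array([ 1.000e-04,  7.270e-02, -1.699e-01]))
0.8 40 (array([-39.7,   0. ,  -0. ]), array([ 1.000e-04,  9.180e-02, -1.897e-01]))
0.9 45 (array([-44.7,   0. ,  -0. ]), array([ 1.000e-04,  1.126e-01, -2.078e-01]))
1.0 45 (array([-44.7,   0. ,  -0. ]), array([ 1.000e-04,  1.337e-01, -2.227e-01]))
1.1 45 (array([-44.7,   0. ,  -0. ]), array([ 1.000e-04,  1.562e-01, -2.355e-01]))
0.8 40 (array([-39.7,   0. ,  -0. ]), array([ 1.000e-04,  9.180e-02, -1.897e-01]))
```

```bash
python3 -m handwheel '[[[-2.5,0,0],[0,0.0012,-0.013],0],[[-5,0,0],[0,0.003,-0.026],0],[[-7.5,0,0],[0,0.0055,-0.039],0],[[-10,0,0],[0,0.0087,-0.0517],0],[[-12.5,0,0],[0,0.0125,-0.0645],0],[[-15,0,0],[0,0.0168,-0.0771],0],[[-17.5,0,0],[0,0.0218,-0.0895],0],[[-20,0,0],[0,0.0274,-0.1018],0],[[-20,0,0],[0,0.0274,-0.1018],0]]'
cat >> h.py <<'E'
def lid():
    o=get_obs(); A=R.from_euler('xyz',o['tcp_rot']); g=o['tool_pos']+A.apply([0,0,-19]); h=np.array([726.8,-31,91.])
    v=g-h; r=np.array([-v[:2]@[.9938,-.1115],v[2]]); print('grasp',g.round(1),'lid angle',np.arctan2(r[1],r[0]).round(3),'radius',np.linalg.norm(r).round(1),'q',o['joint_positions'].round(2),'tilt',np.degrees(np.arccos(-A.as_matrix()[2,2])).round(1))
    return g,r
E
python3 - <<'E'
from h import *
lid()
E
```

```text
time: 13.15
tool_pos: [499.8, -5.6, 181.8]
tcp_rot: [2.778, 0.0, 1.458]
contact_force: [22.7, -0.0, -12.6]
grip_width: 10.8
finger_force: 30.0
grasp [493.   -4.9 199.6] lid angle 0.432 radius 259.1 q [-0.18  0.17  1.97  0.04  0.64 -0.09] tilt 20.8
```

```bash
cat >> h.py <<'E'
def plan(ths,tilts,corr=0):
    g,r=lid(); th0=np.arctan2(r[1],r[0]); x=np.array([.9938,-.1115,0]); z=np.array([0,0,1])
    for th,ti in zip(ths,tilts):
        d=259*((np.cos(th0)-np.cos(th))*x+(np.sin(th)-np.sin(th0))*z)+corr*x; M=rot(83.6,-ti)
        print(th,ti,*rows_to(g+d+M@[0,0,19],M))
E
python3 -c "
from h import *
plan([.5,.6,.7,.8,.9,1.0,1.1],[23,26,29,32,35,37,38],4)"
```

```text
grasp [493.   -4.9 199.6] lid angle 0.432 radius 259.1 q [-0.18  0.17  1.97  0.04  0.64 -0.09] tilt 20.8
0.5 23 [-2.2  0.  -0.1] [ 0.      0.0174 -0.0104]
0.6 26 [-5.2  0.  -0.1] [ 0.      0.0389 -0.0263]
0.7 29 [-8.2  0.  -0.1] [ 0.0001  0.0618 -0.0401]
0.8 32 [-11.2   0.   -0.1] [ 0.0001  0.086  -0.0517]
0.9 35 [-14.2   0.   -0.1] [ 1.000e-04  1.113e-01 -6.090e-02]
1.0 37 [-16.2   0.   -0.1] [ 0.0002  0.137  -0.0677]
1.1 38 [-17.2   0.   -0.1] [ 0.0002  0.1628 -0.0718]
```

```bash
python3 -m handwheel '[[[-1,0,0],[0,0.009,-0.005],0],[[-2,0,0],[0,0.017,-0.01],0],[[-4,0,0],[0,0.028,-0.018],0],[[-5,0,0],[0,0.039,-0.026],0],[[-7,0,0],[0,0.05,-0.033],0],[[-8,0,0],[0,0.062,-0.04],0],[[-8,0,0],[0,0.062,-0.04],0],[[-8,0,0],[0,0.062,-0.04],0]]'; python3 -c "
from h import *
plan([.8,.9,1.0,1.1],[32,35,37,38],0)"
```

```text
time: 13.95
tool_pos: [537.1, -9.8, 237.4]
tcp_rot: [2.655, 0.001, 1.459]
contact_force: [-10.7, -1.4, 7.4]
grip_width: 11.0
finger_force: 30.0
grasp [528.3  -8.8 254.2] lid angle 0.685 radius 257.9 q [-0.18  0.12  1.9   0.05  0.64 -0.1 ] tilt 27.9
0.8 32 [-4.1  0.   0. ] [ 0.      0.0294 -0.01  ]
0.9 35 [-7.1  0.   0. ] [-0.      0.0556 -0.0161]
1.0 37 [-9.1  0.   0. ] [-0.      0.0819 -0.0197]
1.1 38 [-10.1   0.    0. ] [-0.      0.1081 -0.0206]
```

```bash
python3 -m handwheel '[[[-2,0,0],[0,0.015,-0.007],0],[[-4,0,0],[0,0.029,-0.0115],0],[[-5,0,0],[0,0.042,-0.015],0],[[-7,0,0],[0,0.055,-0.0175],0],[[-8,0,0],[0,0.069,-0.019],0],[[-9,0,0],[0,0.082,-0.021],0],[[-10,0,0],[0,0.095,-0.022],0],[[-10,0,0],[0,0.108,-0.022],0],[[-10,0,0],[0,0.108,-0.022],0],[[-10,0,0],[0,0.108,-0.022],0],[[-10,0,0],[0,0.108,-0.022],0]]'; python3 -c "
from h import *
plan([1.0,.9,.8],[36,34,32],0)"
```

```text
time: 15.05
tool_pos: [623.4, -19.6, 307.7]
tcp_rot: [2.477, 0.0, 1.458]
contact_force: [-1.0, -5.0, 1.7]
grip_width: 11.2
finger_force: 30.0
grasp [611.8 -18.3 322.6] lid angle 1.107 radius 258.9 q [-0.17  0.15  1.74  0.07  0.58 -0.11] tilt 38.1
1.0 36 [ 2.1  0.  -0. ] [ 0.     -0.0282 -0.0041]
0.9 34 [ 4.1  0.  -0. ] [-0.     -0.0547 -0.0053]
0.8 32 [ 6.1  0.  -0. ] [-0.     -0.0812 -0.0039]
```

```bash
python3 -m handwheel '[[[0,0,0],[0,0,0],0],[[1,0,0],[0,-0.014,-0.002],0],[[2,0,0],[0,-0.028,-0.004],0],[[3,0,0],[0,-0.041,-0.005],0],[[4,0,0],[0,-0.055,-0.0055],0],[[5,0,0],[0,-0.068,-0.005],0],[[6,0,0],[0,-0.081,-0.004],0],[[6,0,0],[0,-0.081,-0.004],0],[[6,0,0],[0,-0.081,-0.004],0],[[6,0,0],[0,-0.081,-0.004],0],[[6,0,0],[0,-0.081,-0.004],0],[[6,0,0],[0,-0.081,-0.004],0]]'
python3 - <<'E'
from h import *
lid(); print(get_obs()['dq'].round(3))
c=snap('top'); s=snap('scene')
cv2.imwrite('pics/fin.png',np.vstack([c['image'],s['image']])[:,:,::-1][::1])
m=cv2.resize(np.vstack([c['image'],s['image']])[:,:,::-1],(400,600)); m=np.hstack([c['image'],s['image']])[:,:,::-1]; cv2.imwrite('pics/fin.png',cv2.resize(m,(800,300),interpolation=cv2.INTER_AREA))
E
```

```text
time: 16.25
tool_pos: [557.4, -11.4, 260.6]
tcp_rot: [2.583, -0.001, 1.459]
contact_force: [-3.5, 5.3, 2.6]
grip_width: 11.2
finger_force: 30.0
grasp [547.3 -10.3 276.8] lid angle 0.799 radius 259.1 q [-0.18  0.11  1.88  0.06  0.6  -0.11] tilt 32.0
[-0.    -0.001  0.    -0.001 -0.001 -0.001]
```

View pics/fin.png

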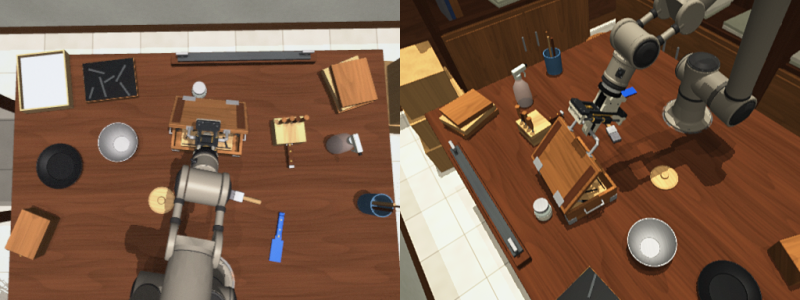

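The lid is held open at 0.80 rad by the bar (left view (207,140), right view (570,165)). The spatula is in the block (290,150) and the bystanders are where they were. Handing in.

```bash
python3 -c "
from h import *
print(close_job())"
```

```text
the job is handed in; nothing more can be done
None
```

The job is handed in with no verdict returned: the spatula is home in the tool block's slot and released, and the lid was raised to about 1.11 rad, brought back and is held still by its handle at about 0.80 rad (10° below balance), the other things on the table left where they were.

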